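Free the chased finial from the ratchet cradle and stand it on the steel plate

TASK

Lift the red pawl, which stays up, and draw the toothed bar right back to free the brass finial, lift the finial out and lay it, foot down, in the sloping wooden rest and let go of it there. Take it again by its neck and stand it upright on its narrow foot in the middle of the square steel plate: set the foot down while you still hold it, ease the fingers open, and leave it standing still by itself. Leave the pawl up and the bar back, do not let the finial fall, and leave the other things where they are.

Things in the scene. Friction and masses are not known exactly. Their poses are not given: they have to be found in the camera images.
- finial_center (a point): hollow brass finial, about 0.3 kg, round, top-heavy, 146 mm long. This point is on its axis half-way, 73 mm from the foot face; z axis from foot to top. From the foot face: foot disc 30 mm across, 0 to 8 mm; stem 16 mm across (rings 21 mm), to 70 mm; drum head 44 mm across, 70 to 106 mm; plain neck 20 mm across, 106 to 146 mm (top end). Centre of mass about 80 mm up
- pawl (a joint): red-tabbed ratchet pawl of the cradle: rad, 0 = down in the teeth, grows as its tab is lifted, 1.1 = end stop. Stiff hinge (about 0.06 N m) that stays where it is left. Above 0.35 it is well clear of the teeth
- pawl_tab (a point): centre of the red upright tab on the pawl, 10 mm thick (across the bar), 18 mm along the bar, 32 mm high (its top is 12 mm above this point, the pawl arm 20 mm below it). With the pawl down its x axis is the direction in which the bar withdraws, its z axis up; it turns with the pawl
- pawl_hinge (a point): hinge axis of the pawl, fixed on the cradle, 86 mm above the bench. x axis: the way the bar withdraws, parallel to the lying finial from foot to top; y axis: the hinge axis, level. With the pawl down the tab centre lies 35 mm from it along -x and 24 mm higher; lifting swings it up and over towards +x. The cheeks beside it are 36 mm wide in y, 96 mm high
- bar (a joint): toothed bar with a green cup jaw that covers the last 16 mm of the lying finial's neck (jaw 50 mm wide, top 79 mm above the bench): m, 0 = closed as at the start, grows as the bar is withdrawn, 0.055 = end stop. About 3 N of friction; it stays where it is left. The pawl blocks it after 1 mm until lifted
- bar_grip (a point): on the black upright pull post at the outer end of the toothed bar, 16 mm across, 43 mm high; the point is on its axis, 20 mm below its top and 90 mm above the bench. x axis: the direction in which the bar withdraws
- rest_foot (a point): fixed wooden sloping rest. This point, 40 mm above the bench, is the centre of the foot face of a finial lying in it, whose axis rises at 45 degrees towards the rest's level x axis: top end up, foot against a stop board 44 mm wide. V saddles under foot and drum (72 to 100 mm along) as in the cradle; the neck and the sides of the drum are free
- rest_mid (a point): centre point (half-way, 73 mm along the axis from rest_foot) of a finial lying in the sloping rest; x axis level, towards the upper end
- plate_top (a point): centre of the top face of the fixed square steel plate, 110 mm by 110 mm (a paler disc 60 mm across marks its middle), 12 mm thick, top level and 12 mm above the bench
- plate: the square steel plate; origin under its centre
- finial: the same finial; origin at the centre of its foot face, z axis from foot to top. At first it lies level in the ratchet cradle, axis 60 mm above the bench, in shallow V saddles under foot and drum; the saddles reach 20 mm to either side of the axis and stay 15 mm or more below it
- bowl: bystander: shallow copper bowl, 104 mm across, 40 mm high; origin under its centre
- hammer: bystander: chasing hammer with a wooden handle, lying flat
- punch_pot: bystander: white pot 68 mm across with dark punches standing in it, 120 mm high
- bottle: bystander: green glass bottle, 52 mm across, 140 mm high
- jar: bystander: closed glass jar, 68 mm across, 70 mm high
- graver: bystander: tool like a screwdriver with a wooden handle, lying flat
- brush: bystander: bench brush, lying flat

How it is judged (in metres and radians):
On the way, in this order (a step that is already met when the one before it is completed fails the run):
1. the pawl is lifted clear of the teeth (value of joint pawl above 0.35 rad), for 0.2 s.
2. the toothed bar is drawn back at least 45 mm (value of joint bar above 0.045 m and value of joint pawl above 0.3 rad), for 0.2 s.
3. the finial lies in the sloping rest, foot down, still and let go (distance between finial_center and rest_mid below 0.018 m and angle between finial's own z axis and vertical between 0.6 and 0.97 rad and contact force between finial and the fingers below 0.05 N and linear speed of finial below 0.02 m/s and angular speed of finial below 0.5 rad/s), for 0.2 s.
4. the finial's foot is set down on the steel plate, upright, while the fingers still hold it (contact force between finial and plate above 0.2 N and contact force between finial and the fingers above 0.3 N and angle between finial's own z axis and vertical below 0.14 rad and horizontal distance between finial and plate_top below 0.035 m), for 0.06 s.
At the end, for the whole second after the job is handed in: The finial stands by itself on its foot on the steel plate, foot centre within 30 mm of the plate's centre, upright within 0.05 rad, at rest and let go; the pawl is still up (above 0.3 rad) and the bar drawn back at least 45 mm (all of step 2 and horizontal distance between finial and plate_top below 0.03 m and angle between finial's own z axis and vertical below 0.05 rad and height (world z) of finial between 0.008 and 0.016 m and contact force between finial and plate above 0.5 N and contact force between finial and the fingers below 0.05 N and linear speed of finial below 0.02 m/s and angular speed of finial below 0.5 rad/s); the robot touches nothing.
It fails at once if the finial falls over or is dropped on the bench (height (world z) of finial_center below 0.045 m).
It fails at once if a bystander is pushed more than 30 mm from its place (distance of any of bowl, hammer, punch_pot, bottle, jar, graver, brush from where it was at the start of the episode above 0.03 m).
It also fails if it takes over 72 s, if anything falls off the work surface, if the arm or the gripper's body presses on something with over 40 N, if the wrist force passes 120 N, or if a joint passes its speed limit or range.

ROBOT

A 6-joint arm with a two-finger parallel gripper is mounted at the origin on the work surface. World frame = base frame: x ahead of the robot, y to its left, z up, the work surface at z = 0. Lengths are in mm, angles in rad, forces in N, time in s.
With the tool pointing down it reaches from about 250 to 725 mm from the base axis. Payload 9.7 kg.
Tool frame: the origin (TCP) lies on the front face of the gripper's body, between the roots of the fingers; the fingertips stand 73 mm ahead of it and the grasp point (between the pads) lies 54 mm ahead of it; z points along the fingers, y is the line along which they close (so a half turn about z gives the same grasp; the last joint's range is limited). The gripper opens to 85 mm and grips with 20 to 120 N. Pads are 22 mm wide; open, the fingers measure 114 mm over their backs; the gripper's body (76 mm by 85 mm) begins 54 mm behind the grasp point. The pads swing forward as they close: fully open they stand 13 mm farther back than shut.
Start: joints at [-1.197, 0.087, 0.176, 1.66, 0, 1.571], TCP at [200.833, -512.019, 303.884] pointing down, gripper open.
Joint ranges: [-3.13, 3.13], [-0.85, 1.81], [-1.15, 1.24], [-2.2, 2.28], [-1.44, 1.52], [-3.14, 3.14]. Speed limits (rad/s): [2.22, 2.22, 2.57, 3.14, 3.14, 3.14].

INTERFACE

Orientations are given as [roll, pitch, yaw] about the fixed x, y, z axes, in that order (R = Rz(yaw) Ry(pitch) Rx(roll)).
In Python, from cell import bot gives the robot as it stands.
- The arm moves only by the shell command python3 -m crank 'ROWS' [FORCE]. ROWS is JSON, a list of rows, each a list of 3 entries, a list of its own where there are three numbers: the turn, a rotation vector about the tool's x, y, z as a fraction of full scale, then the shift along the tool's x, y, z as a fraction of full scale, then the opening, from -1 (shut) to 1 (fully open), so that 0 is half open. A call has exactly 10 rows; each row is the pose to reach, as a shift and turn from the pose commanded when the call began, along the tool's axes at that moment; what a row does not reach only later rows make up. Full scale, the value 1, is 0.5 m for a shift and 90 degrees for a turn. A row lasts 1/10 s, in which the tool goes at most 50 mm and 8.59 degrees, less where a joint would pass 70% of its speed; a pose out of reach is approached as far as the arm can. A call with a number of a shift or a turn outside -1 to 1 is refused whole. A call with a gripper value outside its range is refused whole. The fingers move at their own pace and stop on an object; FORCE is the grip in N (left out, the last holds). Time passes only in rows, so rows that repeat a pose let the fingers close, or fill a call up. It gives the time, the measured TCP pose, the force, the opening and the grip force at its end, in the units of the state.
- bot.sense(): the state, without advancing time (a new reading comes with each control period).
- bot.grab_frame(name): name is "scene" or "top" or "wrist"; returns the picture (480x640x3 uint8, red, green, blue); there is no depth.
- bot.camera_info(name): a dict with "fx", "fy", "cx", "cy" (pixels), "R" (3x3) and "t" (3): a world point X has camera coordinates R X + t. Camera axes: x right, y down, z forward; pixel columns grow to the right and rows downward; lengths in mm; the calibration is good to about 2 mm. A picture is of the moment at which its call begins: read the wrist's pose just before it. camera_info takes no time and is no camera call; for the wrist camera it gives the pose at the moment of the call.
- bot.sign_off(): hands the job in; it is judged then, once.
The state is a dict: "clock": time; "qpos": joint angles; "dq": joint speeds; "tau": joint torques, N m; "position": TCP position; "eef_rot": TCP orientation; "contact_force": force on the tool from outside, world axes, zero at the start; "wrist_torque": the same for the moment, N m; "grip_width": finger opening in mm; "grasp_force": force on a finger pad.
Only numpy, scipy, OpenCV 4.12 (cv2) and the standard library are available. Lean on these libraries where they do the work, as an engineer would, in place of code of your own. Each camera call takes 0.05 s, during which the arm holds its last target. There are 200 camera calls.

## Working session

There is one attempt and no reset: what is moved stays moved. The work goes in short steps, Python scripts to look and compute and a shell command to move; the robot and the scene stay as the last step left them, time stands still between calls to the robot, and variables do not carry over. Pictures are saved under pics/ and viewed, at most 10 in all, crops included, and the job is handed in when it is done.

```bash
ls; mkdir -p pics; python3 - <<'E'
from cell import bot
import cv2
for n in("scene","top"):
    cv2.imwrite(f"pics/{n}0.png",bot.grab_frame(n)[:,:,::-1])
    c=bot.camera_info(n);print(n,c)
s=bot.sense();print(s)
E
```

```text
pics
scene {'fx': 536.0596126697204, 'fy': 536.0596126697204, 'cx': 322.2888990360025, 'cy': 248.92779557458738, 'R': array([[ 2.90017391e-01,  9.57021240e-01,  5.08390874e-04],
       [ 7.01839099e-01, -2.12325341e-01, -6.79955755e-01],
       [-6.50624156e-01,  1.97555803e-01, -7.33252966e-01]]), 't': array([-168.11340921, -341.04073741, 1839.65179168])}
top {'fx': 441.04385295443507, 'fy': 441.04385295443507, 'cx': 318.9007174099359, 'cy': 247.2230992079161, 'R': array([[-0.00363591, -0.99994978, -0.00933893],
       [-0.99718316,  0.00432519, -0.0748802 ],
       [ 0.07491683,  0.00904036, -0.99714881]]), 't': array([ 30.1155659 , 577.8486446 , 964.26879365])}
{'clock': 0.1, 'qpos': array([-1.19697076e+00,  8.73933032e-02,  1.75196569e-01,  1.65980267e+00,
        2.06440278e-05,  1.57080246e+00]), 'dq': array([ 0.00150746,  0.0012375 ,  0.0009441 , -0.00031099,  0.00100204,
       -0.00026973]), 'tau': array([ 5.16763102e-04, -5.21560192e+01,  4.65654230e+01,  1.60751684e-02,
       -3.28006900e-05, -7.76198476e-06]), 'position': array([ 200.80674009, -511.89644286,  303.25176419]), 'eef_rot': array([-3.14038958e+00, -2.06366340e-05,  3.73819414e-01]), 'contact_force': array([-0.29419536,  0.60294607, -0.26498485]), 'wrist_torque': array([ 0.03228664, -0.00013   ,  0.02716243]), 'grasp_force': 0.0, 'grip_width': 85.55417299935672}
```

View pics/scene0.png

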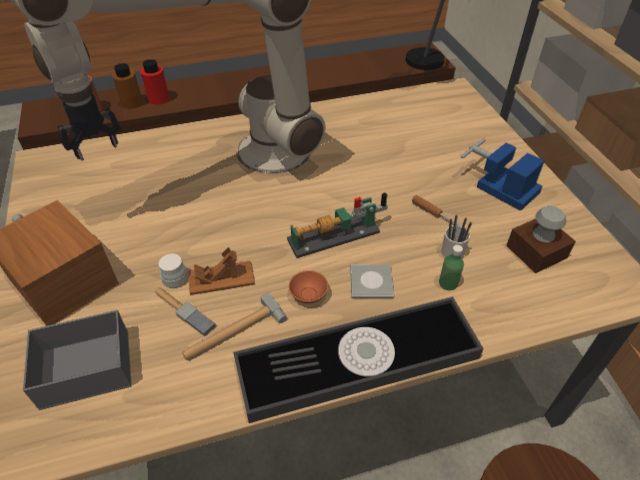

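View pics/top0.png

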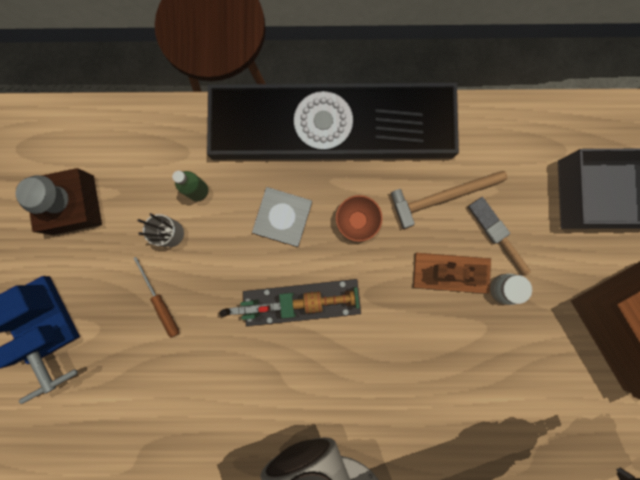

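The scene image shows the cradle at about (335,225), the rest at (222,272) and the plate at (372,281). In the top view these are at (300,303), (452,272) and (282,217). I'll enlarge both for pixel positions.

```bash
cat > h.py <<'E'
import numpy as np,cv2
from cell import bot
from scipy.spatial.transform import Rotation as Ro
def ray(n,u,v,c=None):
    c=c or bot.camera_info(n);R=np.array(c['R']);t=np.array(c['t'])
    return -R.T@t, R.T@np.array([(u-c['cx'])/c['fx'],(v-c['cy'])/c['fy'],1])
def onz(n,u,v,z,c=None):
    o,d=ray(n,u,v,c);return o+d*(z-o[2])/d[2]
def tri(a,b):
    A=[];B=[]
    for (n,u,v) in (a,b):
        o,d=ray(n,u,v);d/=np.linalg.norm(d);P=np.eye(3)-np.outer(d,d);A.append(P);B.append(P@o)
    return np.linalg.lstsq(np.vstack(A),np.hstack(B),rcond=None)[0]
def pix(n,X,c=None):
    c=c or bot.camera_info(n);p=np.array(c['R'])@X+c['t'];return c['fx']*p[0]/p[2]+c['cx'],c['fy']*p[1]/p[2]+c['cy']
E
python3 - <<'E'
import cv2,numpy as np
a=cv2.imread('pics/top0.png')[180:330,210:530];b=cv2.imread('pics/scene0.png')[185:300,150:410]
A=cv2.resize(a,(800,375),interpolation=2);cv2.imwrite('pics/c_top.png',A)
B=cv2.resize(b,(780,345),interpolation=2);cv2.imwrite('pics/c_sc.png',B)
E
```

```text
(no output)
```

View pics/c_top.png

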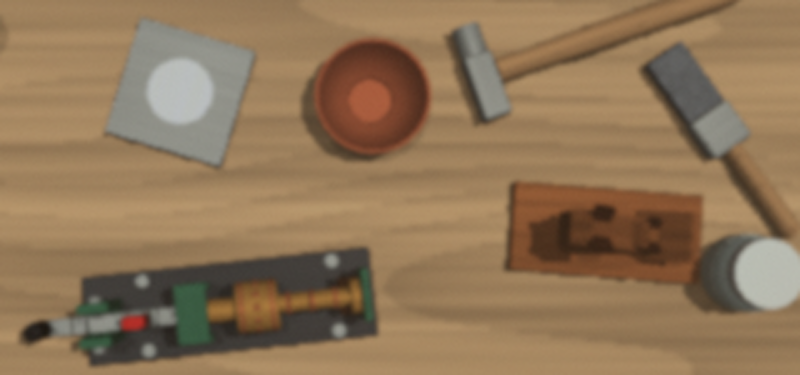

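View pics/c_sc.png

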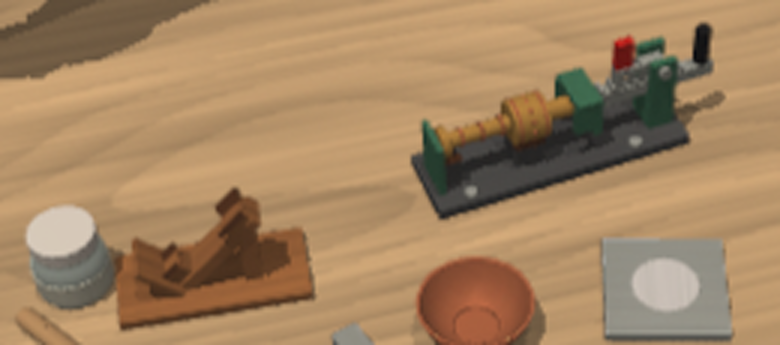

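The crops show:
- **Top crop:** red tab (133,323), post top about (35,331), drum (257,305), foot (360,294), rest (605,233) and plate disc (180,91).
- **Rest:** its low end is beside the jar, and it rises towards +y.

```bash
cat > m.py <<'E'
from h import *
T=cv2.imread('pics/top0.png');S=cv2.imread('pics/scene0.png')
def blobs(im,box,f):
    x0,y0,x1,y1=box;c=im[y0:y1,x0:x1];h=cv2.cvtColor(c,cv2.COLOR_BGR2HSV).astype(int);m=f(h).astype(np.uint8)
    n,l,st,ce=cv2.connectedComponentsWithStats(m);i=1+np.argmax(st[1:,4]);return ce[i]+[x0,y0],st[i][[0,1]]+[x0,y0],st[i][2:],l==i
red=lambda h:((h[...,0]<6)|(h[...,0]>174))&(h[...,1]>170)&(h[...,2]>90)
blk=lambda h:(h[...,2]<60)
rt=blobs(T,(245,295,285,320),red);rs=blobs(S,(345,190,372,215),red)
pt=blobs(T,(212,302,235,322),blk);ps=blobs(S,(376,188,395,212),blk)
for k in(rt,rs,pt,ps):print(k[:3])
print('tab',tri(('top',*rt[0]),('scene',*rs[0])))
print('post c',tri(('top',*pt[0]),('scene',*ps[0])))
wh=lambda h:(h[...,1]<40)&(h[...,2]>175)
d=blobs(T,(255,190,310,245),wh);print('disc',d[:3],onz('top',*d[0],12))
d=blobs(S,(350,262,396,300),wh);print('disc',d[:3],onz('scene',*d[0],12))
c=lambda x,y:(210+x/2.5-.3,180+y/2.5-.3)
print('drum',onz('top',*c(257,305),60),'foot end',onz('top',*c(361,295),60))
for p in((35,331),):print('post top',onz('top',*c(*p),110))
# rest base corners z~12?
for p in((513,182),(702,196),(508,269),(698,283)):print('rest',onz('top',*c(*p),12))
for p in((82,278),(368,248),(92,364),(377,332)):print('cradle',onz('top',*c(*p),12))
E
python3 m.py
```

```text
(array([263.175, 308.875]), array([259, 307]), array([10,  5, 40], dtype=int32))
(array([357.34545455, 202.09090909]), array([354, 197]), array([ 7, 11, 55], dtype=int32))
(array([224.63461538, 312.05769231]), array([220, 309]), array([10,  7, 52], dtype=int32))
(array([383.29310345, 199.84482759]), array([381, 193]), array([ 6, 14, 58], dtype=int32))
tab [447.35438443 141.15943784 108.32485156]
post c [439.80038311 223.43674987  88.74242653]
disc (array([281.57821782, 216.03366337]), array([269, 204]), array([ 26,  25, 505], dtype=int32)) [650.12823362 112.43980422  12.        ]
disc (array([371.42763158, 279.44078947]), array([361, 271]), array([ 22,  18, 304], dtype=int32)) [648.80746109 116.17130105  12.        ]
drum [458.82103803  41.51920208  60.        ] foot end [467.00026084 -47.08581745  60.        ]
post top [440.94434374 219.5192996  110.        ]
rest [ 565.8492425  -188.20201498   12.        ]
rest [ 552.53410541 -357.38937337   12.        ]
rest [ 487.83083008 -182.18100579   12.        ]
rest [ 474.78753251 -351.2894223    12.        ]
cradle [481.11385959 199.78545012  12.        ]
cradle [507.04327695 -57.11938278  12.        ]
cradle [404.65745203 190.12826491  12.        ]
cradle [432.23654282 -64.39193331  12.        ]
```

```bash
cat >> h.py <<'E'
def Rt(yaw,tilt=0):
    """tool x along yaw, pointing down; tilt>0: tool z leans toward yaw direction"""
    return Ro.from_euler('Z',yaw)*Ro.from_euler('X',np.pi)*Ro.from_euler('Y',tilt)
def go(p,R,ahead=0,s=None):
    """row numbers to bring the point `ahead` mm along tool z to p with orientation R"""
    s=s or bot.sense();R0=Ro.from_euler('xyz',s['eef_rot']);tcp=np.array(p)-R.apply([0,0,ahead])
    print('turn',np.round((R0.inv()*R).as_rotvec()/(np.pi/2),4).tolist(),'shift',np.round(R0.inv().apply(tcp-s['position'])/500,4).tolist())
E
python3 -c "
from h import *
print(Rt(1.675).apply([0,0,1]),Rt(1.5,.7854).apply([0,0,1]))
go([450,110,330],Rt(1.675))"
```

```text
[ 1.21800396e-16  1.27381875e-17 -1.00000000e+00] [ 0.05001885  0.70533676 -0.70710548]
turn [-0.0006, -0.0005, -0.8284] shift [0.9182, -0.976, -0.0523]
```

```bash
python3 -m crank '[[[0,0,-0.08],[0.08,-0.09,-0.01],-1],[[0,0,-0.18],[0.18,-0.19,-0.02],-1],[[0,0,-0.26],[0.25,-0.26,-0.02],-1],[[0,0,-0.35],[0.33,-0.33,-0.03],-1],[[0,0,-0.44],[0.4,-0.4,-0.03],-1],[[0,0,-0.53],[0.46,-0.47,-0.04],-1],[[0,0,-0.62],[0.53,-0.54,-0.04],-1],[[0,0,-0.7],[0.6,-0.6,-0.05],-1],[[0,0,-0.78],[0.66,-0.67,-0.05],-1],[[0,0,-0.828],[0.73,-0.74,-0.052],-1]]' 30
python3 -c "
from h import *
go([450,110,330],Rt(1.675))"
```

```text
clock: 1.1
position: [397.6, -51.3, 329.5]
eef_rot: [3.141, 0.0, 1.679]
contact_force: [1.1, -1.6, 0.1]
grip_width: -0.1
grasp_force: 0.0
turn [0.0003, 0.0001, 0.0027] shift [0.3095, 0.1392, -0.0009]
```

```bash
python3 -m crank '[[[0,0,0.002],[0.08,0.035,0],-1],[[0,0,0.002],[0.17,0.075,0],-1],[[0,0,0.002],[0.25,0.11,0],-1],[[0,0,0.002],[0.3,0.135,0],-1],[[0,0,0.002],[0.309,0.139,0],-1],[[0,0,0.002],[0.309,0.139,0],-1],[[0,0,0.002],[0.309,0.139,0],-1],[[0,0,0.002],[0.309,0.139,0],-1],[[0,0,0.002],[0.309,0.139,0],-1],[[0,0,0.002],[0.309,0.139,0],-1]]'
python3 -c "
from h import *
c=bot.camera_info('wrist');print(c)
im=bot.grab_frame('wrist')[:,:,::-1].copy();cv2.imwrite('pics/w1.png',im)
import pickle;pickle.dump(c,open('w1.pkl','wb'));print(bot.sense()['position'],bot.sense()['eef_rot'])"
```

```text
clock: 2.1
position: [450.5, 106.8, 329.6]
eef_rot: [3.141, -0.0, 1.67]
contact_force: [0.4, 0.2, 0.6]
grip_width: -0.1
grasp_force: 0.0
{'fx': 342.0128196532447, 'fy': 342.0128196532447, 'cx': 321.86692292329735, 'cy': 238.82769394892836, 'R': array([[ 9.95104269e-01,  9.88306278e-02, -1.90679531e-05],
       [ 9.47993762e-02, -9.54459889e-01,  2.82877001e-01],
       [ 2.79387120e-02, -2.81493919e-01, -9.59156193e-01]]), 't': array([-460.52964002,   16.41885442,  419.88169858])}
[450.48863198 106.91681682 329.58827438] [ 3.14127241e+00 -7.40269962e-05  1.67036009e+00]
```

View pics/w1.png

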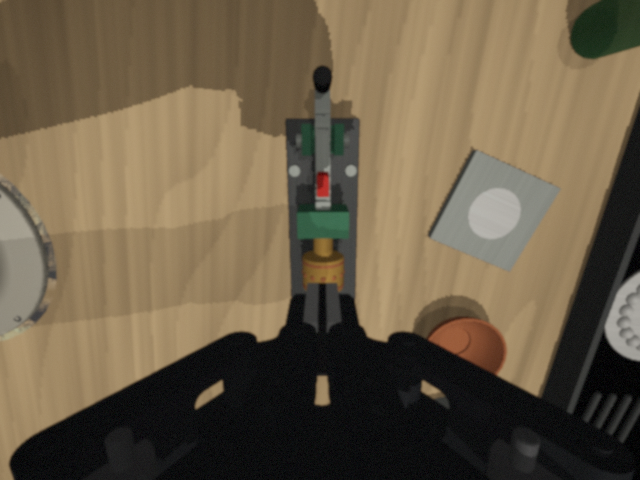

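The wrist view is well aligned: tab (323,185), post top (322,76), jaw (323,222), drum (323,270) and plate disc (495,213). I'll refine the positions from it.

```bash
python3 - <<'E'
from h import *
import pickle;c=pickle.load(open('w1.pkl','rb'))
im=cv2.imread('pics/w1.png');h=cv2.cvtColor(im,cv2.COLOR_BGR2HSV).astype(int)
def big(m,b):
    x0,y0,x1,y1=b;m=m[y0:y1,x0:x1].astype(np.uint8);n,l,s,ce=cv2.connectedComponentsWithStats(m);i=1+np.argmax(s[1:,4]);return ce[i]+[x0,y0],s[i]+[x0,y0,0,0,0]
red=((h[...,0]<6)|(h[...,0]>174))&(h[...,1]>170)
r=big(red,(300,160,345,210));print('tab',r,onz('w',*r[0],112,c))
k=big(h[...,2]<50,(305,55,340,100));print('post',k)
print('post top',onz('w',322,74,110,c))
d=big((h[...,1]<40)&(h[...,2]>150),(450,170,545,250));print('disc',d,onz('w',*d[0],12,c))
b=big((h[...,0]>8)&(h[...,0]<25)&(h[...,1]>150)&(h[...,2]>60),(295,235,350,292));print('brass',b)
for v in(212,242,285):
    for w in (0,):
        x=np.where((h[v,300:350,0]>8)&(h[v,300:350,0]<25)&(h[v,300:350,1]>130))[0];print(v,x.min()+300,x.max()+300) if len(x) else None
for p in((323,242),(323,285)):print(onz('w',*p,60,c))
g=(h[...,0]>50)&(h[...,0]<95)&(h[...,1]>60);q=big(g,(285,200,360,245));print('jaw',q,onz('w',*q[0],79,c))
g2=cv2.boundingRect(np.argwhere(g[120:160,290:352])[:,::-1].astype(np.int32));print('cheeks',g2)
E
```

```text
tab (array([322.37168142, 184.05752212]), array([317, 173,  11,  23, 226])) [449.03928867 142.7816263  112.        ]
post (array([321.89119171,  79.14248705]), array([313,  66,  18,  28, 386]))
post top [440.42210633 226.32802215 110.        ]
disc (array([493.91983509, 213.22217132]), array([ 467,  188,   54,   52, 2183])) [650.34028441 116.2431166   12.        ]
brass (array([322.88951443, 264.00211119]), array([ 303,  240,   40,   49, 1421]))
242 313 332
285 304 342
[456.3382684   76.87461918  60.        ]
[461.1518739   28.86499773  60.        ]
jaw (array([322.31908489, 222.13425647]), array([ 297,  203,   53,   37, 1661])) [453.06393733 102.38579194  79.        ]
cheeks (11, 3, 43, 33)
```

```bash
python3 - <<'E'
from h import *
u=np.array([np.cos(1.674),np.sin(1.674),0]);tab=np.array([448.5,142,0])
go(tab-28*u+[0,0,109],Rt(1.674),73)
E
```

```text
turn [0.0002, -0.0, -0.0023] shift [0.0142, 0.0031, 0.2952]
```

```bash
python3 -m crank '[[[0,0,-0.002],[0.014,0.003,0.05],-1],[[0,0,-0.002],[0.014,0.003,0.12],-1],[[0,0,-0.002],[0.014,0.003,0.19],-1],[[0,0,-0.002],[0.014,0.003,0.25],-1],[[0,0,-0.002],[0.014,0.003,0.285],-1],[[0,0,-0.002],[0.014,0.003,0.295],-1],[[0,0,-0.002],[0.014,0.003,0.295],-1],[[0,0,-0.002],[0.014,0.003,0.295],-1],[[0,0,-0.002],[0.014,0.003,0.295],-1],[[0,0,-0.002],[0.014,0.003,0.295],-1]]'
python3 - <<'E'
from h import *
u=np.array([np.cos(1.674),np.sin(1.674),0]);tab=np.array([448.5,142,0])
go(tab-28*u+[0,0,109],Rt(1.674),73)
E
```

```text
clock: 3.15
position: [451.7, 114.6, 182.9]
eef_rot: [3.14, -0.0, 1.674]
contact_force: [0.5, -0.8, 1.1]
grip_width: -0.4
grasp_force: 0.0
turn [0.0009, -0.0001, 0.0003] shift [-0.0009, -0.0008, 0.0017]
```

```bash
python3 -m crank '[[[0,0,0],[0.016,0,0],-1],[[0,0,0],[0.026,0,-0.008],-1],[[0,0,0],[0.036,0,-0.02],-1],[[0,0,0],[0.046,0,-0.029],-1],[[0,0,0],[0.056,0,-0.037],-1],[[0,0,0],[0.066,0,-0.044],-1],[[0,0,0],[0.076,0,-0.048],-1],[[0,0,0],[0.086,0,-0.05],-1],[[0,0,0],[0.09,0,-0.052],-1],[[0,0,0],[0.09,0,-0.052],-1]]'
python3 - <<'E'
from h import *
cv2.imwrite('pics/s2.png',bot.grab_frame('scene')[185:245,320:410,::-1])
a=cv2.imread('pics/s2.png');cv2.imwrite('pics/s2b.png',cv2.resize(a,None,fx=6,fy=6,interpolation=2))
E
```

```text
clock: 4.15
position: [446.6, 159.8, 207.8]
eef_rot: [-3.141, -0.0, 1.675]
contact_force: [0.5, 0.4, 1.1]
grip_width: -0.2
grasp_force: 0.4
```

View pics/s2b.png

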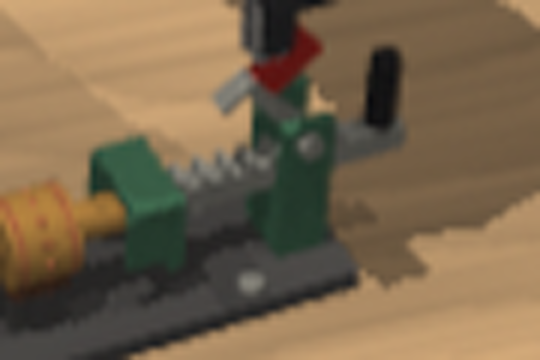

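The pawl is well up (about 0.85 rad, red tab leaning over at crop (290,60)). Next I retreat and move to the post.

```bash
python3 -m crank '[[[0,0,0],[-0.02,0,-0.01],-1],[[0,0,0],[-0.03,0,-0.05],-1],[[0,0,0],[-0.03,0,-0.1],-1],[[0,0,0],[0.02,0,-0.13],-0.3],[[0,0,0],[0.1,0,-0.13],-0.1],[[0,0,0],[0.13,0,-0.13],-0.1],[[0,0,0],[0.13,0,-0.13],-0.1],[[0,0,0],[0.13,0,-0.13],-0.1],[[0,0,0],[0.13,0,-0.13],-0.1],[[0,0,0],[0.13,0,-0.13],-0.1]]'
python3 - <<'E'
from h import *
go([440.5,224,100],Rt(1.674),54)
E
```

```text
clock: 5.2
position: [440.1, 223.0, 272.9]
eef_rot: [-3.141, 0.0, 1.673]
contact_force: [-0.8, 0.2, 0.2]
grip_width: 38.5
grasp_force: 0.0
turn [-0.0001, 0.0001, -0.0004] shift [0.0019, 0.0011, 0.2378]
```

```bash
python3 -m crank '[[[0,0,0],[0.002,0.001,0.06],-0.1],[[0,0,0],[0.002,0.001,0.14],-0.1],[[0,0,0],[0.002,0.001,0.2],-0.1],[[0,0,0],[0.002,0.001,0.23],-0.1],[[0,0,0],[0.002,0.001,0.238],-0.1],[[0,0,0],[0.002,0.001,0.238],-0.1],[[0,0,0],[0.002,0.001,0.238],-1],[[0,0,0],[0.002,0.001,0.238],-1],[[0,0,0],[0.002,0.001,0.238],-1],[[0,0,0],[0.002,0.001,0.238],-1]]' 40
```

```text
clock: 6.2
position: [439.3, 225.1, 155.6]
eef_rot: [-3.14, -0.001, 1.675]
contact_force: [-12.1, -2.4, 9.1]
grip_width: 14.6
grasp_force: 38.9
```

```bash
python3 -m crank '[[[0,0,0],[0.005,0,0],-1],[[0,0,0],[0.015,0,0],-1],[[0,0,0],[0.03,0,0],-1],[[0,0,0],[0.045,0,0],-1],[[0,0,0],[0.06,0,0],-1],[[0,0,0],[0.075,0,0],-1],[[0,0,0],[0.09,0,0],-1],[[0,0,0],[0.1,0,0],-1],[[0,0,0],[0.107,0,0],-1],[[0,0,0],[0.107,0,0],-1]]'
```

```text
clock: 7.2
position: [433.7, 278.7, 155.7]
eef_rot: [-3.14, -0.001, 1.675]
contact_force: [-11.8, -0.2, 9.5]
grip_width: 14.3
grasp_force: 39.0
```

```bash
python3 -m crank '[[[0,0,0],[0,0,0],0],[[0,0,0],[0,0,0],0],[[0,0,0],[0,0,-0.05],0],[[0,0,0],[0,0,-0.13],0.3],[[0,0,0],[0,0,-0.2],1],[[0,0,0],[-0.06,0,-0.22],1],[[0,0,0],[-0.15,0,-0.22],1],[[0,0,0],[-0.24,0,-0.22],1],[[0,0,0],[-0.33,0,-0.22],1],[[0,0,0],[-0.4,0,-0.22],1]]'
python3 - <<'E'
from h import *
a=bot.grab_frame('scene');t=bot.grab_frame('top')
A=cv2.resize(a[185:245,320:410,::-1],(600,400),interpolation=2);cv2.imwrite('pics/s3.png',A)
go([458,42,64],Rt(1.674),54)
E
```

```text
clock: 8.2
position: [455.7, 77.1, 264.6]
eef_rot: [3.14, 0.0, 1.674]
contact_force: [1.0, 0.8, 0.3]
grip_width: 85.6
grasp_force: 0.0
turn [0.001, 0.0005, -0.0025] shift [-0.0679, -0.0031, 0.2933]
```

View pics/s3.png

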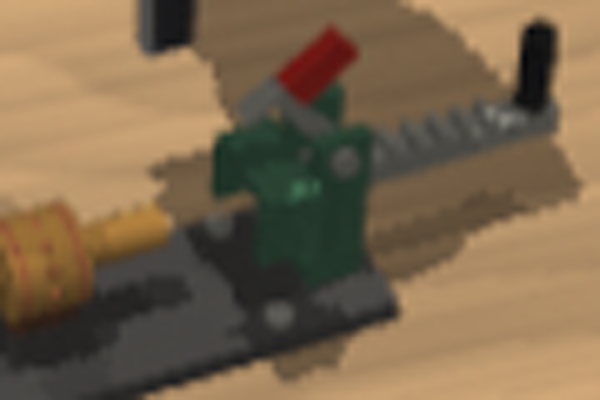

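The pawl is up at (320,65), the bar is back and the neck end is free at (165,225). Now I grasp the drum.

```bash
python3 -m crank '[[[0,0,0],[-0.05,-0.003,0.02],1],[[0,0,0],[-0.068,-0.003,0.09],1],[[0,0,0],[-0.068,-0.003,0.17],1],[[0,0,0],[-0.068,-0.003,0.23],1],[[0,0,0],[-0.068,-0.003,0.27],1],[[0,0,0],[-0.068,-0.003,0.287],1],[[0,0,0],[-0.068,-0.003,0.293],1],[[0,0,0],[-0.068,-0.003,0.293],1],[[0,0,0],[-0.068,-0.003,0.293],-1],[[0,0,0],[-0.068,-0.003,0.293],-1]]' 30
python3 -m crank '[[[0,0,0],[0,0,0],-1],[[0,0,0],[0,0,0],-1],[[0,0,0],[0,0,0],-1],[[0,0,0],[0,0,-0.005],-1],[[0,0,0],[0,0,-0.02],-1],[[0,0,0],[0,0,-0.05],-1],[[0,0,0],[0,0,-0.09],-1],[[0,0,0],[0,0,-0.14],-1],[[0,0,0],[0,0,-0.19],-1],[[0,0,0],[0,0,-0.23],-1]]' 40
```

```text
clock: 9.3
position: [458.1, 45.5, 118.5]
eef_rot: [3.14, -0.0, 1.674]
contact_force: [-0.4, 0.4, -0.5]
grip_width: 59.0
grasp_force: 0.0
clock: 10.3
position: [457.7, 45.3, 235.1]
eef_rot: [3.14, 0.0, 1.674]
contact_force: [0.2, -1.2, -2.8]
grip_width: 42.9
grasp_force: 41.1
```

```bash
python3 - <<'E'
from h import *
go([405,-290,335],Rt(1.492))
E
```

```text
turn [0.0012, -0.0001, 0.1161] shift [-0.6562, -0.1738, -0.2001]
```

```bash
python3 -m crank '[[[0,0,0.01],[-0.02,0,-0.05],-1],[[0,0,0.03],[-0.08,-0.03,-0.1],-1],[[0,0,0.05],[-0.16,-0.05,-0.15],-1],[[0,0,0.07],[-0.24,-0.07,-0.18],-1],[[0,0,0.09],[-0.33,-0.09,-0.2],-1],[[0,0,0.1],[-0.42,-0.11,-0.2],-1],[[0,0,0.116],[-0.5,-0.13,-0.2],-1],[[0,0,0.116],[-0.58,-0.15,-0.2],-1],[[0,0,0.116],[-0.63,-0.17,-0.2],-1],[[0,0,0.116],[-0.656,-0.174,-0.2],-1]]'
python3 -m crank '[[[0,0,0],[0,0,0],-1],[[0,0,0],[0,0,0],-1],[[0,0,0],[0,0,0],-1],[[0,0,0],[0,0,0],-1],[[0,0,0],[0,0,0],-1],[[0,0,0],[0,0,0],-1],[[0,0,0],[0,0,0],-1],[[0,0,0],[0,0,0],-1],[[0,0,0],[0,0,0],-1],[[0,0,0],[0,0,0],-1]]'
python3 - <<'E'
from h import *
import pickle
c=bot.camera_info('wrist');im=bot.grab_frame('wrist')[:,:,::-1].copy();cv2.imwrite('pics/w2.png',im);pickle.dump(c,open('w2.pkl','wb'))
print(bot.sense()['position'],bot.sense()['eef_rot'])
for p in((520,-270,12),(475,-351,12),(566,-188,12)):print(pix('w',np.array(p),c))
E
```

```text
clock: 11.3
position: [404.0, -291.9, 333.3]
eef_rot: [3.141, 0.0, 1.49]
contact_force: [0.8, 0.5, -3.0]
grip_width: 42.8
grasp_force: 41.4
clock: 12.3
position: [404.9, -289.9, 332.4]
eef_rot: [-3.142, -0.0, 1.492]
contact_force: [-0.6, -1.1, -2.8]
grip_width: 42.9
grasp_force: 41.4
[ 404.89662334 -289.94443402  332.41244705] [-3.14154030e+00 -2.06991538e-05  1.49208425e+00]
(np.float64(421.04131600954923), np.float64(178.7597724140456))
(np.float64(383.11177439317066), np.float64(249.82729837448798))
(np.float64(464.9676326963248), np.float64(97.21394871814917))
```

View pics/w2.png

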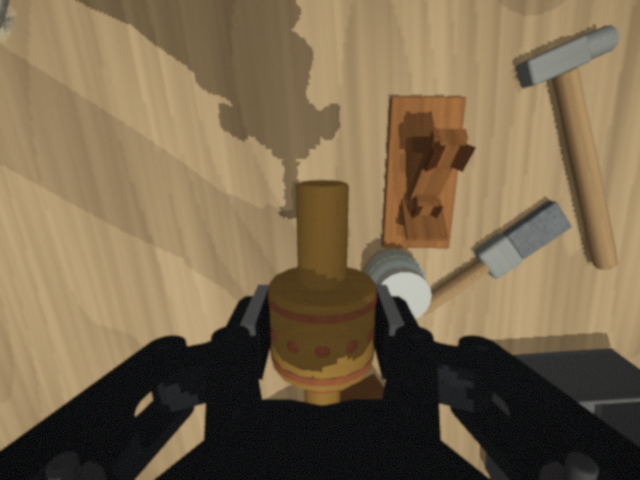

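The wrist view shows the finial held straight. The rest's base corners are (389,95), (465,97), (449,247) and (383,246), with saddle prongs around (437,150) and (409,208)/(436,212). I'll make one composite close-up to locate the saddles.

```bash
python3 - <<'E'
import cv2,numpy as np
w=cv2.imread('pics/w2.png')[80:260,370:490];s=cv2.imread('pics/scene0.png')[245:295,185:260];t=cv2.imread('pics/top0.png')[250:297,410:495]
C=np.zeros((594,780,3),np.uint8)
f=lambda a,k:cv2.convertScaleAbs(cv2.resize(a,None,fx=k,fy=k,interpolation=2),alpha=1.4)
a=f(w,3.3);C[:a.shape[0],:a.shape[1]]=a
b=f(s,5);C[:250,400:775]=b
d=f(t,4.4);C[260:260+d.shape[0],400:400+d.shape[1]]=d
cv2.imwrite('pics/comp.png',C)
E
```

```text
(no output)
```

View pics/comp.png

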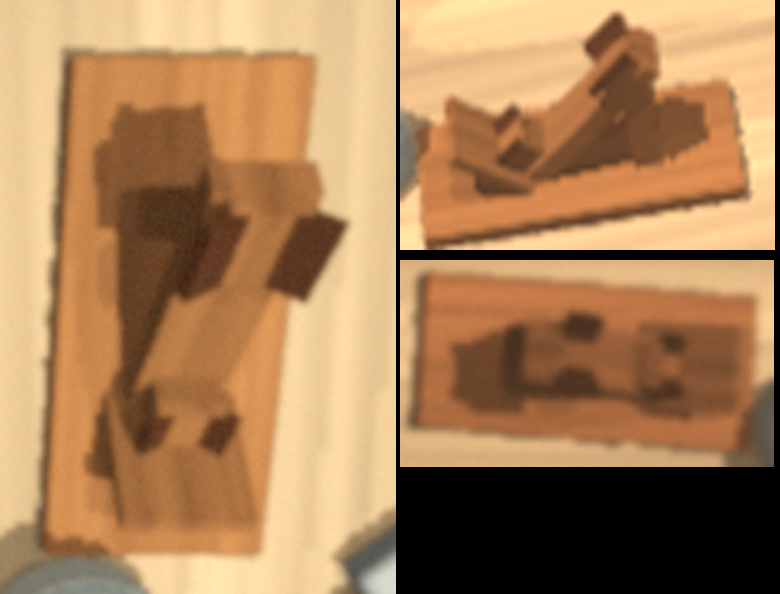

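The composite shows the V blades, which I'll triangulate across the three views:

| Blade mid | Wrist crop | Top crop | Scene crop |
|---|---|---|---|
| Upper | (260,255) | (579,353) | (609,54) |
| Foot | (184,435) | (669,364) | (512,134) |

The stop-board top edge runs from (122,527) to (258,527) in the wrist crop.

```bash
python3 - <<'E'
from h import *
import pickle
c=pickle.load(open('w2.pkl','rb'));g={'w':c,'t':bot.camera_info('top'),'s':bot.camera_info('scene')}
W=lambda x,y:('w',370+x/3.3-.3,80+y/3.3-.3);T=lambda x,y:('t',410+(x-400)/4.4-.3,250+(y-260)/4.4-.3);S=lambda x,y:('s',185+(x-400)/5-.3,245+y/5-.3)
def tr(*v):
    A=[];B=[]
    for n,x,y in v:
        o,d=ray(n,x,y,g[n]);d/=np.linalg.norm(d);P=np.eye(3)-np.outer(d,d);A.append(P);B.append(P@o)
    r=np.linalg.lstsq(np.vstack(A),np.hstack(B),rcond=None);return np.round(r[0],1),[round(float(np.linalg.norm(a@r[0]-b)),1) for a,b in zip(A,B)]
U=[W(260,255),T(579.5,353),S(609.5,54.5)];F=[W(184,435),T(669.5,364.5),S(512.5,134)]
for v in(U,F):print(tr(*v),tr(*v[:2]),tr(v[0],v[2]))
for z in(10,12):
  q=[onz('w',*W(*p)[1:],z,c) for p in((70,52),(314,57),(262,552),(48,552))];print(z,np.round(q,1)[:,:2].tolist())
for p in((122,527),(258,527)):
  for z in (50,60):print(z,np.round(onz('w',*W(*p)[1:],z,c),1))
E
```

```text
(array([ 523. , -242.8,   89.3]), [0.6, 1.9, 1.4]) (array([ 522.1, -242.8,   93. ]), [1.1, 1.1]) (array([ 523.1, -241.9,   88.5]), [0.4, 0.4])
(array([ 517.8, -301.2,   39.8]), [0.8, 2.0, 2.5]) (array([ 517.6, -302.6,   39.4]), [0.9, 0.9]) (array([ 517.6, -300.3,   38.9]), [1.5, 1.5])
10 [[488.5, -179.9], [566.7, -187.6], [554.3, -354.3], [476.8, -348.2]]
12 [[488.1, -180.1], [565.9, -187.8], [553.6, -353.6], [476.5, -347.5]]
50 [ 494.3 -328.2   50. ]
60 [ 492. -325.   60.]
50 [ 538.3 -331.6   50. ]
60 [ 534.7 -328.4   60. ]
```

```bash
cat >> h.py <<'E'
RF=np.array([516.7,-315.5,40]);YR=1.489
def restpose(up,out,L=91.8):
    R=Rt(YR,np.pi/4);return RF+R.apply([L+up,0,-58.5-out]),R
E
python3 - <<'E'
from h import *
import pickle
c=pickle.load(open('w2.pkl','rb'))
p=onz('w',323,183,332.4-58.5+9,c);print('neck end',p, 'ahead of tcp',p[1]+289.9, '-> L',146-(p[1]+289.9))
P,R=restpose(4,60);print(P);go(P,R)
j=onz('top',210+764/2.5,180+272/2.5,70);print('jar',j)
E
```

```text
neck end [ 411.39367375 -232.01076315  282.9       ] ahead of tcp 57.88923684901226 -> L 88.11076315098774
[ 515.38852424 -331.49765706  191.53298321]
turn [-0.0008, 0.5, 0.0018] shift [-0.0655, 0.2268, 0.2817]
jar [ 484.88734797 -385.88585199   70.        ]
```

```bash
python3 -m crank '[[[0,0.04,0],[-0.005,0.03,0],-1],[[0,0.12,0],[-0.015,0.08,0],-1],[[0,0.2,0],[-0.03,0.13,0.01],-1],[[0,0.28,0],[-0.04,0.18,0.04],-1],[[0,0.36,0],[-0.055,0.22,0.08],-1],[[0,0.44,0],[-0.065,0.227,0.13],-1],[[0,0.5,0],[-0.065,0.227,0.18],-1],[[0,0.5,0],[-0.065,0.227,0.23],-1],[[0,0.5,0],[-0.065,0.227,0.26],-1],[[0,0.5,0],[-0.065,0.227,0.281],-1]]'
python3 -m crank '[[[0,0,0],[0,0,0],-1],[[0,0,0],[0,0,0],-1],[[0,0,0],[0,0,0],-1],[[0,0,0],[0,0,0],-1],[[0,0,0],[0,0,0],-1],[[0,0,0],[0,0,0],-1],[[0,0,0],[0,0,0],-1],[[0,0,0],[0,0,0],-1],[[0,0,0],[0,0,0],-1],[[0,0,0],[0,0,0],-1]]'
python3 - <<'E'
from h import *
print(bot.sense()['qpos']);P,R=restpose(4,2);go(P,R)
E
```

```text
clock: 13.35
position: [515.5, -331.2, 190.9]
eef_rot: [-3.141, -0.785, 1.492]
contact_force: [-0.1, 0.0, -2.3]
grip_width: 42.7
grasp_force: 41.9
clock: 14.35
position: [515.5, -331.2, 191.9]
eef_rot: [-3.142, -0.786, 1.492]
contact_force: [0.1, 0.5, -2.4]
grip_width: 42.9
grasp_force: 41.9
[-0.7622912   0.65043262  0.52268337  2.00652658  0.58025874  0.71475348]
turn [-0.0014, -0.0001, 0.0014] shift [-0.0009, 0.0, 0.1161]
```

Reachable. I descend to 2 mm short of the saddles while watching force.

```bash
python3 -m crank '[[[0,0,0],[0,0,0.01],-1],[[0,0,0],[0,0,0.03],-1],[[0,0,0],[0,0,0.05],-1],[[0,0,0],[0,0,0.07],-1],[[0,0,0],[0,0,0.085],-1],[[0,0,0],[0,0,0.095],-1],[[0,0,0],[0,0,0.103],-1],[[0,0,0],[0,0,0.103],-1],[[0,0,0],[0,0,0.103],-1],[[0,0,0],[0,0,0.103],-1]]'
python3 - <<'E'
from h import *
im=bot.grab_frame('scene')[235:295,185:275,::-1];t=bot.grab_frame('top')[245:300,405:500,::-1]
C=np.zeros((400,780,3),np.uint8);a=cv2.resize(im,(390,260),interpolation=2);b=cv2.resize(t,(390,226),interpolation=2);C[:260,:390]=a;C[:226,390:]=b;cv2.imwrite('pics/r1.png',C)
E
```

```text
clock: 15.35
position: [518.5, -295.2, 155.8]
eef_rot: [3.141, -0.785, 1.492]
contact_force: [-0.2, -0.5, -2.9]
grip_width: 42.6
grasp_force: 42.0
```

```bash
python3 -m crank '[[[0,0,0],[0,0,0.002],-1],[[0,0,0],[0,0,0.004],-1],[[0,0,0],[0,0,0.006],-1],[[0,0,0],[0,0,0.008],-1],[[0,0,0],[0,0,0.01],-1],[[0,0,0],[0,0,0.012],-1],[[0,0,0],[0,0,0.012],-1],[[0,0,0],[0,0,0.012],-1],[[0,0,0],[0,0,0.012],-1],[[0,0,0],[0,0,0.012],-1]]'
```

```text
clock: 16.45
position: [518.7, -290.7, 151.3]
eef_rot: [3.141, -0.785, 1.492]
contact_force: [-0.2, -0.7, -1.5]
grip_width: 42.8
grasp_force: 42.0
```

```bash
python3 -m crank '[[[0,0,0],[0,0,0.001],-1],[[0,0,0],[0,0,0.002],-1],[[0,0,0],[0,0,0.003],-1],[[0,0,0],[0,0,0.004],-1],[[0,0,0],[0,0,0.005],-1],[[0,0,0],[0,0,0.006],-1],[[0,0,0],[0,0,0.006],-1],[[0,0,0],[0,0,0.006],-1],[[0,0,0],[0,0,0.006],-1],[[0,0,0],[0,0,0.006],-1]]'
```

```text
clock: 17.45
position: [518.6, -290.2, 151.2]
eef_rot: [3.138, -0.782, 1.493]
contact_force: [-5.4, -13.8, 11.5]
grip_width: 43.0
grasp_force: 44.0
```

```bash
python3 -m crank '[[[0,0,0],[0,-0.001,-0.004],-1],[[0,0,0],[0,-0.003,-0.005],-1],[[0,0,0],[-0.002,-0.003,-0.005],-1],[[0,0,0],[-0.004,-0.003,-0.005],-1],[[0,0,0],[-0.006,-0.003,-0.005],-1],[[0,0,0],[-0.008,-0.003,-0.005],-1],[[0,0,0],[-0.008,-0.003,-0.005],-1],[[0,0,0],[-0.008,-0.003,-0.005],-1],[[0,0,0],[-0.008,-0.003,-0.005],-1],[[0,0,0],[-0.008,-0.003,-0.005],-1]]'
```

```text
clock: 18.45
position: [517.6, -293.0, 148.9]
eef_rot: [3.139, -0.786, 1.494]
contact_force: [3.3, -4.6, 5.9]
grip_width: 42.5
grasp_force: 42.8
```

```bash
python3 -m crank '[[[0,0,0],[-0.002,0.001,-0.002],-1],[[0,0,0],[-0.004,0.001,-0.002],-1],[[0,0,0],[-0.006,0.001,-0.002],-1],[[0,0,0],[-0.007,0.001,-0.002],-1],[[0,0,0],[-0.007,0.001,-0.002],-1],[[0,0,0],[-0.007,0.001,-0.002],-1],[[0,0,0],[-0.007,0.001,-0.002],-1],[[0,0,0],[-0.007,0.001,-0.002],-1],[[0,0,0],[-0.007,0.001,-0.002],-1],[[0,0,0],[-0.007,0.001,-0.002],-1]]'
python3 -c "
from h import *
s=bot.sense();R=Ro.from_euler('xyz',s['eef_rot']);print(R.inv().apply(s['contact_force']),s['position'],restpose(0,0)[0])"
```

```text
clock: 19.45
position: [517.2, -296.3, 146.1]
eef_rot: [-3.141, -0.785, 1.492]
contact_force: [-0.0, -0.4, -2.4]
grip_width: 43.0
grasp_force: 42.2
[-1.99635959  0.01019394  1.42943584] [ 517.20028103 -296.25630185  146.13186084] [ 518.62388294 -292.03207136  146.27814921]
```

```bash
python3 -m crank '[[[0,0,0],[-0.001,0,0.001],-1],[[0,0,0],[-0.002,0,0.002],-1],[[0,0,0],[-0.003,0,0.002],-1],[[0,0,0],[-0.004,0,0.002],-1],[[0,0,0],[-0.005,0,0.002],-1],[[0,0,0],[-0.006,0,0.002],-1],[[0,0,0],[-0.006,0,0.002],-1],[[0,0,0],[-0.006,0,0.002],-1],[[0,0,0],[-0.006,0,0.002],-1],[[0,0,0],[-0.006,0,0.002],-1]]'
python3 -c "
from h import *
s=bot.sense();R=Ro.from_euler('xyz',s['eef_rot']);print(R.inv().apply(s['contact_force']),s['position'],restpose(0,0)[0])"
```

```text
clock: 20.45
position: [517.5, -296.9, 145.1]
eef_rot: [3.14, -0.787, 1.493]
contact_force: [1.5, 2.9, 10.9]
grip_width: 42.9
grasp_force: 42.7
[ 9.87366586  1.27653614 -5.60046752] [ 517.51443969 -296.87654483  145.05772668] [ 518.62388294 -292.03207136  146.27814921]
```

Seated on both the stop and the saddles. Opening, then retreating along the tool axis.

```bash
python3 -m crank '[[[0,0,0],[0.002,0,-0.001],0.03],[[0,0,0],[0.002,0,-0.001],0.1],[[0,0,0],[0.002,0,-0.001],0.3],[[0,0,0],[0.002,0,-0.001],0.5],[[0,0,0],[0.002,0,-0.001],0.5],[[0,0,0],[0.002,0,-0.001],0.5],[[0,0,0],[0.002,0,-0.02],0.5],[[0,0,0],[0.002,0,-0.06],0.5],[[0,0,0],[0.002,0,-0.12],0.5],[[0,0,0],[0.002,0,-0.2],0.5]]'
python3 - <<'E'
from h import *
im=bot.grab_frame('scene')[225:300,170:275,::-1];t=bot.grab_frame('top')[245:300,405:500,::-1];w=bot.grab_frame('wrist')[:,:,::-1]
C=np.zeros((400,800,3),np.uint8);C[:279,:390]=cv2.resize(im,(390,279),interpolation=2);C[:300,400:]=cv2.resize(w,(400,300));cv2.imwrite('pics/r2.png',C)
E
```

```text
clock: 21.45
position: [511.4, -367.6, 215.7]
eef_rot: [-3.141, -0.786, 1.493]
contact_force: [1.1, -1.5, 1.0]
grip_width: 64.2
grasp_force: 0.0
```

View pics/r2.png

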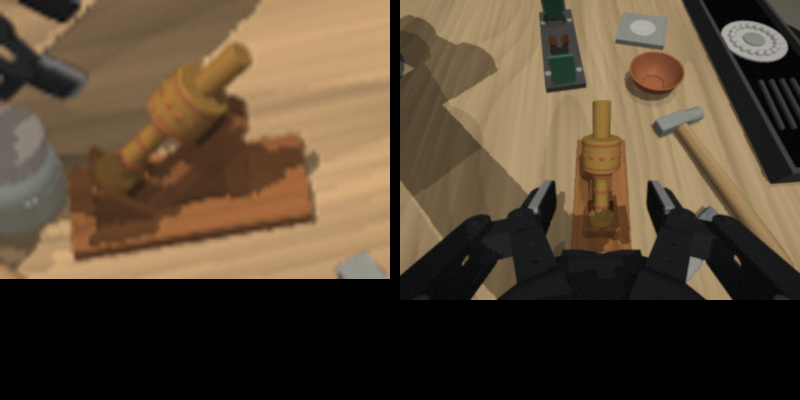

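The finial lies properly in the rest: the scene crop shows drum (185,105) and foot in the stop (110,180). Next, plan the neck approach.

```bash
python3 - <<'E'
from h import *
go([525,-260,370],Rt(1.493,0))
E
```

```text
turn [0.0023, -0.4985, -0.001] shift [0.3729, 0.0099, -0.062]
```

```bash
python3 -m crank '[[[0,-0.02,0],[0.03,0,-0.03],0.5],[[0,-0.08,0],[0.09,0.002,-0.06],0.5],[[0,-0.15,0],[0.16,0.004,-0.062],0],[[0,-0.23,0],[0.23,0.006,-0.062],0],[[0,-0.31,0],[0.3,0.008,-0.062],0],[[0,-0.39,0],[0.35,0.01,-0.062],0],[[0,-0.46,0],[0.373,0.01,-0.062],0],[[0,-0.4985,0],[0.373,0.01,-0.062],0],[[0,-0.4985,0],[0.373,0.01,-0.062],0],[[0,-0.4985,0],[0.373,0.01,-0.062],0]]' 30
cat >> h.py <<'E'
FOOT=np.array([515.8,-318.3,40.5])
def neck(al,dz=0):
    R=Rt(1.493,-np.pi/4);a=-R.apply([0,0,1]);return FOOT+a*al,R
E
python3 - <<'E'
from h import *
P,R=neck(215);go(P,R,54)
E
```

```text
clock: 22.6
position: [524.9, -257.3, 369.3]
eef_rot: [3.141, -0.004, 1.493]
contact_force: [-1.0, -0.5, -0.8]
grip_width: 42.8
grasp_force: 0.0
turn [0.0004, -0.5023, -0.0001] shift [0.2563, -0.0089, 0.2781]
```

```bash
python3 -m crank '[[[0,-0.03,0],[0.04,0,0],0],[[0,-0.1,0],[0.1,-0.003,0.01],0],[[0,-0.18,0],[0.16,-0.006,0.04],0],[[0,-0.26,0],[0.22,-0.009,0.09],0],[[0,-0.34,0],[0.256,-0.009,0.15],0],[[0,-0.42,0],[0.256,-0.009,0.21],0],[[0,-0.5,0],[0.256,-0.009,0.26],0],[[0,-0.502,0],[0.256,-0.009,0.278],0],[[0,-0.502,0],[0.256,-0.009,0.278],0],[[0,-0.502,0],[0.256,-0.009,0.278],0]]'
python3 - <<'E'
from h import *
import pickle
s=bot.sense();print(s['qpos']);P,R=neck(130);go(P,R,54)
c=bot.camera_info('wrist');im=bot.grab_frame('wrist')[:,:,::-1].copy();cv2.imwrite('pics/w3.png',im)
h=cv2.cvtColor(im,cv2.COLOR_BGR2HSV).astype(int);b=((h[...,0]>8)&(h[...,0]<27)&(h[...,1]>130)&(h[...,2]>70)).astype(np.uint8)
for al in(146,126,90):print(al,'px',np.round(pix('w',neck(al)[0],c)))
ax,ay=map(int,pix('w',neck(120)[0],c))
for al in (112,120,130,138,146):
    u,v=pix('w',neck(al)[0],c);v=int(round(v));
    if 0<=v<480:
        x=np.where(b[v,max(0,int(u)-90):int(u)+90])[0]+max(0,int(u)-90);print(al,v,round(u),x.min() if len(x) else 0,x.max() if len(x) else 0,len(x),im[v,max(0,int(u)-60):int(u)+61:15].tolist())
E
```

```text
clock: 23.6
position: [531.2, -130.7, 231.4]
eef_rot: [3.14, 0.783, 1.489]
contact_force: [0.4, -0.1, 0.4]
grip_width: 42.7
grasp_force: 0.0
[ 0.03438298  0.10040713 -0.07043015  1.51198343 -0.77677264  1.73168267]
turn [-0.0005, -0.0014, -0.0016] shift [0.0034, -0.0015, 0.1682]
146 px [318. 264.]
126 px [319. 253.]
90 px [319. 238.]
112 247 319 294 350 57 [[117, 156, 179], [120, 151, 168], [107, 113, 118], [62, 122, 156], [57, 112, 146], [37, 72, 94], [61, 122, 158], [128, 168, 192], [126, 166, 191]]
120 250 319 295 349 55 [[116, 155, 179], [117, 154, 179], [109, 116, 121], [62, 123, 157], [56, 113, 148], [53, 104, 136], [66, 126, 161], [127, 166, 191], [126, 165, 190]]
130 255 318 298 346 49 [[120, 158, 183], [107, 138, 159], [115, 125, 129], [61, 119, 154], [60, 119, 155], [60, 120, 155], [116, 159, 188], [124, 164, 189], [125, 163, 189]]
138 259 318 302 343 42 [[119, 157, 181], [85, 100, 112], [190, 200, 206], [62, 123, 157], [61, 120, 155], [61, 120, 156], [134, 176, 200], [124, 162, 187], [124, 162, 187]]
146 264 318 309 336 28 [[74, 103, 122], [127, 140, 149], [190, 201, 206], [183, 195, 203], [62, 123, 158], [63, 125, 160], [131, 172, 197], [122, 160, 184], [120, 160, 184]]
```

```bash
python3 -m crank '[[[0,-0.001,-0.001],[0.003,0.001,0.02],0],[[0,-0.001,-0.001],[0.003,0.001,0.06],0],[[0,-0.001,-0.001],[0.003,0.001,0.1],0],[[0,-0.001,-0.001],[0.003,0.001,0.135],0],[[0,-0.001,-0.001],[0.003,0.001,0.155],0],[[0,-0.001,-0.001],[0.003,0.001,0.166],0],[[0,-0.001,-0.001],[0.003,0.001,0.168],0],[[0,-0.001,-0.001],[0.003,0.001,0.168],0],[[0,-0.001,-0.001],[0.003,0.001,0.168],-0.2],[[0,-0.001,-0.001],[0.003,0.001,0.168],-0.4]]' 25
python3 -m crank '[[[0,0,0],[0,0,0],-1],[[0,0,0],[0,0,0],-1],[[0,0,0],[0,0,0],-1],[[0,0,0],[0,0,0],-1],[[0,0,0],[0,0,0],-1],[[0,0,0],[0,0,0],-1],[[0,0,0],[0,0,0],-1],[[0,0,0],[0,0,0],-1],[[0,0,0],[0,0,0],-1],[[0,0,0],[0,0,0],-1]]' 60
python3 - <<'E'
from h import *
P,R=neck(130);go(P,R,54)
E
```

```text
clock: 24.65
position: [527.1, -187.8, 170.0]
eef_rot: [-3.141, 0.788, 1.494]
contact_force: [0.6, 0.1, -0.2]
grip_width: 25.8
grasp_force: 0.0
clock: 25.65
position: [527.0, -187.9, 170.1]
eef_rot: [-3.141, 0.788, 1.494]
contact_force: [-1.2, 4.4, 4.6]
grip_width: 18.7
grasp_force: 58.4
turn [0.0002, 0.0014, 0.0006] shift [-0.0019, -0.0021, 0.0004]
```

```bash
python3 -m crank '[[[0,0,0],[-0.005,0,-0.005],-1],[[0,0,0],[-0.015,0,-0.015],-1],[[0,0,0],[-0.035,0,-0.035],-1],[[0,0,0],[-0.06,0,-0.06],-1],[[0,0,0],[-0.085,0,-0.085],-1],[[0,0,0],[-0.11,0,-0.11],-1],[[0,0,0],[-0.13,0,-0.13],-1],[[0,0,0],[-0.14,0,-0.14],-1],[[0,0,0],[-0.14,0,-0.14],-1],[[0,0,0],[-0.14,0,-0.14],-1]]' 70
python3 - <<'E'
from h import *
print(bot.sense()['contact_force'])
go([585,-60,320],Rt(1.493,0))
E
```

```text
clock: 26.65
position: [526.8, -187.9, 268.0]
eef_rot: [-3.139, 0.788, 1.495]
contact_force: [-0.5, -0.3, -4.2]
grip_width: 18.2
grasp_force: 68.4
[-0.52613793 -0.32060377 -4.19766296]
turn [-0.001, 0.5013, 0.0006] shift [0.1125, 0.096, -0.2607]
```

```bash
python3 -m crank '[[[0,0.02,0],[0.005,0.005,-0.01],-1],[[0,0.07,0],[0.015,0.015,-0.04],-1],[[0,0.13,0],[0.03,0.03,-0.08],-1],[[0,0.19,0],[0.05,0.045,-0.12],-1],[[0,0.26,0],[0.07,0.06,-0.16],-1],[[0,0.33,0],[0.09,0.075,-0.2],-1],[[0,0.4,0],[0.105,0.09,-0.24],-1],[[0,0.46,0],[0.1125,0.096,-0.26],-1],[[0,0.49,0],[0.1125,0.096,-0.261],-1],[[0,0.501,0],[0.1125,0.096,-0.261],-1]]'
python3 - <<'E'
from h import *
s=bot.sense();print(s['contact_force'],s['qpos']);go([650,115,260],Rt(1.493,0))
E
```

```text
clock: 27.65
position: [585.1, -60.3, 319.8]
eef_rot: [-3.139, 0.0, 1.493]
contact_force: [-0.0, 0.1, -3.6]
grip_width: 18.3
grasp_force: 68.7
[-0.0302364   0.13112379 -3.64313838] [-1.02619205e-01  1.90551709e-01  3.22329770e-01  1.70512464e+00
 -2.43084353e-04  1.54606422e+00]
turn [-0.0016, 0.0001, -0.0001] shift [0.3597, 0.1024, 0.1192]
```

```bash
python3 -m crank '[[[-0.001,0,0],[0.015,0.004,0],-1],[[-0.001,0,0],[0.05,0.014,0],-1],[[-0.001,0,0],[0.1,0.028,0.01],-1],[[-0.001,0,0],[0.16,0.045,0.03],-1],[[-0.001,0,0],[0.22,0.063,0.055],-1],[[-0.001,0,0],[0.28,0.08,0.08],-1],[[-0.001,0,0],[0.325,0.092,0.1],-1],[[-0.001,0,0],[0.35,0.1,0.115],-1],[[-0.001,0,0],[0.358,0.102,0.119],-1],[[-0.001,0,0],[0.36,0.102,0.119],-1]]'
python3 -m crank '[[[0,0,0],[0,0,0],-1],[[0,0,0],[0,0,0],-1],[[0,0,0],[0,0,0],-1],[[0,0,0],[0,0,0.005],-1],[[0,0,0],[0,0,0.015],-1],[[0,0,0],[0,0,0.03],-1],[[0,0,0],[0,0,0.04],-1],[[0,0,0],[0,0,0.05],-1],[[0,0,0],[0,0,0.05],-1],[[0,0,0],[0,0,0.05],-1]]'
python3 - <<'E'
from h import *
s=bot.sense();print(s['position'],s['contact_force']);go([650,115,240],Rt(1.493,0))
# brass axis in scene & top views: estimate tilt
for n in('scene','top'):
    im=bot.grab_frame(n)[:,:,::-1].copy();cv2.imwrite(f'pics/p_{n}.png',im);h=cv2.cvtColor(im,cv2.COLOR_BGR2HSV).astype(int)
    tx=np.array([650,115,0]);f=pix(n,tx+[0,0,51]);t=pix(n,tx+[0,0,197]);print(n,'pred foot,top',np.round(f,1),np.round(t,1))
    if n=='scene':
        for v in range(int(t[1])-5,int(f[1])+8,3):
            b=(h[v,:,0]>8)&(h[v,:,0]<27)&(h[v,:,1]>150);x=np.where(b[int(f[0])-25:int(f[0])+25])[0]+int(f[0])-25;print(v,x.min() if len(x) else 0,x.max() if len(x) else 0,len(x))
E
```

```text
clock: 28.65
position: [649.6, 116.1, 260.7]
eef_rot: [-3.141, 0.001, 1.494]
contact_force: [-0.6, 0.2, -1.8]
grip_width: 18.2
grasp_force: 68.7
clock: 29.65
position: [649.7, 115.6, 235.9]
eef_rot: [3.141, 0.001, 1.493]
contact_force: [-0.3, -0.2, -2.3]
grip_width: 18.1
grasp_force: 68.7
[649.72685173 115.55575197 235.92451813] [-0.34011491 -0.24903063 -2.29353912]
turn [0.0002, 0.0005, 0.0002] shift [-0.0011, 0.0006, -0.0081]
scene pred foot,top [372.2 270.4] [376.3 231. ]
226 0 0 0
229 0 0 0
232 373 373 1
235 0 0 0
238 370 372 3
241 367 371 5
244 367 383 7
247 367 382 16
250 366 381 16
253 367 381 15
256 371 378 8
259 371 375 5
262 371 374 2
265 370 375 6
268 367 376 10
271 368 376 9
274 0 0 0
277 0 0 0
top pred foot,top [278.7 213.5] [270.8 201.6]
```

```bash
python3 -m crank '[[[0,0,0],[0,0,0.006],-1],[[0,0,0],[0,0,0.018],-1],[[0,0,0],[0,0,0.03],-1],[[0,0,0],[0,0,0.042],-1],[[0,0,0],[0,0,0.052],-1],[[0,0,0],[0,0,0.059],-1],[[0,0,0],[0,0,0.063],-1],[[0,0,0],[0,0,0.064],-1],[[0,0,0],[0,0,0.064],-1],[[0,0,0],[0,0,0.064],-1]]' 40
python3 -m crank '[[[0,0,0],[0,0,0.001],-1],[[0,0,0],[0,0,0.002],-1],[[0,0,0],[0,0,0.003],-1],[[0,0,0],[0,0,0.004],-1],[[0,0,0],[0,0,0.005],-1],[[0,0,0],[0,0,0.006],-1],[[0,0,0],[0,0,0.007],-1],[[0,0,0],[0,0,0.008],-1],[[0,0,0],[0,0,0.008],-1],[[0,0,0],[0,0,0.008],-1]]'
```

```text
clock: 30.75
position: [649.9, 115.5, 204.3]
eef_rot: [3.141, 0.001, 1.493]
contact_force: [-0.0, -0.7, -2.1]
grip_width: 18.5
grasp_force: 68.7
clock: 31.75
position: [649.8, 115.5, 200.0]
eef_rot: [3.141, 0.001, 1.493]
contact_force: [0.1, 0.2, -3.0]
grip_width: 18.3
grasp_force: 68.7
```

```bash
python3 -m crank '[[[0,0,0],[0,0,0.001],-1],[[0,0,0],[0,0,0.002],-1],[[0,0,0],[0,0,0.003],-1],[[0,0,0],[0,0,0.004],-1],[[0,0,0],[0,0,0.005],-1],[[0,0,0],[0,0,0.005],-1],[[0,0,0],[0,0,0.005],-1],[[0,0,0],[0,0,0.005],-1],[[0,0,0],[0,0,0.005],-1],[[0,0,0],[0,0,0.005],-1]]'
```

```text
clock: 32.75
position: [649.8, 115.5, 197.6]
eef_rot: [3.141, 0.001, 1.493]
contact_force: [0.9, -0.1, -2.8]
grip_width: 18.2
grasp_force: 68.7
```

```bash
python3 -m crank '[[[0,0,0],[0,0,0.001],-1],[[0,0,0],[0,0,0.002],-1],[[0,0,0],[0,0,0.003],-1],[[0,0,0],[0,0,0.003],-1],[[0,0,0],[0,0,0.003],-1],[[0,0,0],[0,0,0.003],-1],[[0,0,0],[0,0,0.003],-1],[[0,0,0],[0,0,0.003],-1],[[0,0,0],[0,0,0.003],-1],[[0,0,0],[0,0,0.003],-1]]'
python3 -m crank '[[[0,0,0],[0,0,0.001],-1],[[0,0,0],[0,0,0.002],-1],[[0,0,0],[0,0,0.003],-1],[[0,0,0],[0,0,0.003],-1],[[0,0,0],[0,0,0.003],-1],[[0,0,0],[0,0,0.003],-1],[[0,0,0],[0,0,0.003],-1],[[0,0,0],[0,0,0.003],-1],[[0,0,0],[0,0,0.003],-1],[[0,0,0],[0,0,0.003],-1]]'
```

```text
clock: 33.75
position: [649.9, 115.5, 197.0]
eef_rot: [3.14, 0.0, 1.493]
contact_force: [-2.1, -0.8, 6.6]
grip_width: 18.6
grasp_force: 69.6
clock: 34.75
position: [650.0, 115.5, 197.0]
eef_rot: [3.138, 0.0, 1.493]
contact_force: [-4.6, -0.6, 13.5]
grip_width: 18.6
grasp_force: 70.7
```

Foot is firmly on the plate. I ease off the pressure, then open slowly.

```bash
python3 -m crank '[[[0,0,0],[0,0,-0.001],-1],[[0,0,0],[0,0,-0.002],-1],[[0,0,0],[0,0,-0.003],-1],[[0,0,0],[0,0,-0.003],-1],[[0,0,0],[0,0,-0.003],-1],[[0,0,0],[0,0,-0.003],-1],[[0,0,0],[0,0,-0.003],-1],[[0,0,0],[0,0,-0.003],-1],[[0,0,0],[0,0,-0.003],-1],[[0,0,0],[0,0,-0.003],-1]]' 20
python3 -c "
from h import *
s=bot.sense();print(s['wrist_torque'],s['contact_force'],s['position'])"
```

```text
clock: 35.75
position: [650.0, 115.5, 197.0]
eef_rot: [3.14, 0.0, 1.493]
contact_force: [-2.1, -0.4, 7.3]
grip_width: 18.5
grasp_force: 69.8
[-0.08585331  0.46881179  0.02035144] [-2.06580646 -0.41460741  7.27371233] [650.00427123 115.5128433  197.03469983]
```

```bash
python3 -m crank '[[[0,0,0],[0,0,-0.001],-1],[[0,0,0],[0,0,-0.002],-1],[[0,0,0],[0,0,-0.002],-0.57],[[0,0,0],[0,0,-0.002],-0.56],[[0,0,0],[0,0,-0.002],-0.55],[[0,0,0],[0,0,-0.002],-0.54],[[0,0,0],[0,0,-0.002],-0.53],[[0,0,0],[0,0,-0.002],-0.52],[[0,0,0],[0,0,-0.002],-0.51],[[0,0,0],[0,0,-0.002],-0.5]]' 20
python3 -c "
from h import *
s=bot.sense();print(s['wrist_torque'],s['contact_force'],s['position'])"
```

```text
clock: 36.75
position: [649.8, 115.5, 196.8]
eef_rot: [3.141, 0.001, 1.493]
contact_force: [0.3, -0.2, -0.7]
grip_width: 21.4
grasp_force: 0.0
[-0.04528538 -0.00849227  0.01680243] [ 0.28969388 -0.24648962 -0.69196382] [649.77579185 115.51926454 196.84201119]
```

```bash
python3 -m crank '[[[0,0,0],[0,0,0],-0.48],[[0,0,0],[0,0,0],-0.45],[[0,0,0],[0,0,0],-0.42],[[0,0,0],[0,0,0],-0.38],[[0,0,0],[0,0,0],-0.34],[[0,0,0],[0,0,0],-0.28],[[0,0,0],[0,0,0],-0.22],[[0,0,0],[0,0,0],-0.15],[[0,0,0],[0,0,0],-0.1],[[0,0,0],[0,0,0],-0.1]]'
python3 - <<'E'
from h import *
s=bot.sense();print(s['contact_force'])
im=bot.grab_frame('scene')[:,:,::-1];h=cv2.cvtColor(im,cv2.COLOR_BGR2HSV).astype(int)
tx=np.array([650,115.5,0])
print([np.round(pix('scene',tx+[0,0,z]),1).tolist() for z in(12,100,158)])
for v in range(240,290,3):
    b=(h[v,:,0]>8)&(h[v,:,0]<27)&(h[v,:,1]>150);x=np.where(b[350:395])[0]+350;print(v,x.min() if len(x) else 0,x.max() if len(x) else 0,len(x))
E
```

```text
clock: 37.75
position: [649.8, 115.5, 197.0]
eef_rot: [3.141, 0.001, 1.493]
contact_force: [0.2, -0.4, 0.0]
grip_width: 38.5
grasp_force: 0.0
[ 0.23399097 -0.35990284  0.02843631]
[[371.3, 279.8], [373.7, 257.8], [375.3, 242.1]]
240 0 0 0
243 372 373 2
246 371 373 3
249 368 372 5
252 366 372 7
255 366 372 7
258 366 373 8
261 365 380 16
264 366 379 14
267 370 375 6
270 370 374 5
273 369 373 5
276 367 374 7
279 366 375 10
282 369 373 5
285 0 0 0
288 0 0 0
```

```bash
python3 -m crank '[[[0,0,0],[0,0,-0.01],-0.1],[[0,0,0],[0,0,-0.03],-0.1],[[0,0,0],[0,0,-0.06],-0.1],[[0,0,0],[0,0,-0.1],-0.1],[[0,0,0],[0,0,-0.15],-0.1],[[0,0,0],[0,0,-0.2],-0.1],[[0,0,0],[0,0,-0.25],-0.1],[[0,0,0],[-0.05,-0.05,-0.28],-0.1],[[0,0,0],[-0.1,-0.1,-0.28],-0.1],[[0,0,0],[-0.1,-0.15,-0.28],-0.1]]'
python3 -m crank '[[[0,0,0],[0,-0.05,0],-0.1],[[0,0,0],[0,-0.1,0],-0.1],[[0,0,0],[0,-0.15,0],-0.1],[[0,0,0],[0,-0.15,0],-0.1],[[0,0,0],[0,-0.15,0],-0.1],[[0,0,0],[0,-0.15,0],-0.1],[[0,0,0],[0,-0.15,0],-0.1],[[0,0,0],[0,-0.15,0],-0.1],[[0,0,0],[0,-0.15,0],-0.1],[[0,0,0],[0,-0.15,0],-0.1]]'
python3 - <<'E'
from h import *
im=bot.grab_frame('scene')[:,:,::-1];h=cv2.cvtColor(im,cv2.COLOR_BGR2HSV).astype(int)
for v in range(237,290,4):
    b=(h[v,:,0]>8)&(h[v,:,0]<27)&(h[v,:,1]>140);x=np.where(b[350:395])[0]+350;print(v,(x.min(),x.max(),len(x)) if len(x) else 0)
t=bot.grab_frame('top')[:,:,::-1];hh=cv2.cvtColor(t,cv2.COLOR_BGR2HSV).astype(int)
r=((hh[...,0]<6)|(hh[...,0]>174))&(hh[...,1]>170)&(hh[...,2]>80);y,x=np.where(r[295:325,225:290]);print('red tab',x.mean()+225,y.mean()+295,'was 263.2,308.9')
x0=[np.round(pix('top',np.array([650,115.5,z])),1) for z in(12,100,158)];print(x0)
b=(hh[...,0]>8)&(hh[...,0]<27)&(hh[...,1]>150);y,x=np.where(b[195:235,255:300]);print('brass',x.min()+255,x.max()+255,y.min()+195,y.max()+195)
print(bot.sense()['contact_force'],bot.sense()['clock'])
E
```

```text
clock: 38.8
position: [570.3, 69.6, 338.6]
eef_rot: [3.139, 0.001, 1.491]
contact_force: [-0.4, -0.4, 0.9]
grip_width: 38.2
grasp_force: 0.0
clock: 39.8
position: [496.5, 77.4, 336.8]
eef_rot: [3.142, 0.001, 1.493]
contact_force: [-0.1, 0.0, 0.1]
grip_width: 38.3
grasp_force: 0.0
237 0
241 (np.int64(372), np.int64(378), 7)
245 (np.int64(371), np.int64(377), 7)
249 (np.int64(368), np.int64(379), 12)
253 (np.int64(366), np.int64(382), 17)
257 (np.int64(366), np.int64(381), 16)
261 (np.int64(365), np.int64(380), 16)
265 (np.int64(367), np.int64(378), 12)
269 (np.int64(370), np.int64(374), 5)
273 (np.int64(369), np.int64(373), 5)
277 (np.int64(367), np.int64(375), 9)
281 (np.int64(367), np.int64(375), 9)
285 0
289 0
red tab nan nan was 263.2,308.9
[array([280.2, 216.1]), array([276.1, 209.9]), array([273. , 205.2])]
brass 269 286 200 209
[-0.43743205 -0.08096379 -0.52209343] 39.9<stdin>:6: RuntimeWarning: Mean of empty slice.
  ret = ret.dtype.type(ret / rcount)
```

```bash
python3 -c "
from cell import bot
print(bot.sign_off())"
```

```text
the job is handed in; nothing more can be done
None
```

The job is handed in at about 40 s: in the last scene view the finial stands upright by itself at the middle of the steel plate; the pawl was up and the bar about 54 mm back when last seen, before the finial was lifted, and I did not touch either again.

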